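# Seat the white suture-practice board with the ratchet press

### The job

Two ratchet presses each hold a loose wooden suture-practice board. On the press with the white-padded board, pump the black trigger until the ratchet jaw has driven that board fully home under the lip of the end stop, take your hand off the trigger, then press the red release so the jaw springs all the way back and leaves the board home. Do not push either board with the gripper, and leave the pink-padded board where it lies.

Things in the scene. Friction and masses are not known exactly. Their poses are not given: they have to be found in the camera images.
- press_white: The ratchet press whose board has the white pad (an identical one holds the pink board). Bolted down: aluminium base 340 x 130 x 12 mm, blue cheeks, bridge, end stop. Origin: underside centre of the base. x: along it from trigger to end stop, roughly away from the robot; y across; z up. Jaw face at x=-20 mm when back; stop face x=132 mm; the stop's lip reaches over the board to x=118 mm, 39 mm up.
- trigger_pad_white (a point): Middle of the top of that press's black trigger pad, 36 x 42 mm, at (-150, 0, 92) mm in the press frame at rest. A full stroke is 17 mm straight down to its stop, 2 N rising to 10 N; it springs up when let go. Each full stroke and return moves the jaw one 8 mm tooth, which the ratchet holds; with the board on the stop it goes stiff part-way. Parts under the pad stay below 45 mm.
- release_top_white (a point): Middle of the top of that press's round red release button, 28 mm across, at (-62, 0, 106) mm in the press frame at rest, on a blue bridge whose top is at 92 mm. Travel 8 mm straight down, about 6 N to bottom. Held down half a second with the trigger up, it frees the jaw, which a spring pulls right back.
- jaw_white (a joint): Travel of that press's steel jaw towards the end stop, in m: 0 fully back (start), about 0.039 held at the fifth tooth, with the board home; 0.042 with the board hard against the stop.
- board_white: The loose wooden board with the white pad, 110 x 96 x 22 mm plus a 4 mm pad, lying on the base of its press (12 mm up) between side rails. Origin: centre of its underside; x along its 110 mm length, z up. At the start it lies 12 to 32 mm short of home; home against the end stop its origin is at x = 77 mm in the press's frame.
- board_pink: The same board with a pink pad, lying in the other, identical press. Leave it alone. Origin: centre of its underside.
There are look-alikes about, which are no part of the job. Leave any green, purple or turquoise look-alike of the board_white alone.

How it is judged:
On the way, in this order (a step that is already met when the one before it is completed fails the run):
1. the trigger of the white board's press is pumped and its jaw moves (z of trigger_pad_white in the frame of press_white below 0.086 m and value of joint jaw_white above 0.003 m), for 0.02 s.
2. the white board is home (within 6 mm of the end stop), its jaw held forward by the ratchet with the hand off the press (x of board_white in the frame of press_white above 0.071 m and value of joint jaw_white above 0.025 m and z of trigger_pad_white in the frame of press_white above 0.089 m and contact force between the fingers and press_white below 0.5 N), for 0.15 s.
At the end, for the whole second after the job is handed in: The white-padded board lies at rest flat on its press, within 6 mm of the end stop and under its lip, square within 10 degrees, and the jaw is back within 6 mm of its rest position (x of board_white in the frame of press_white above 0.071 m and z of board_white in the frame of press_white below 0.016 m and angle between the x axis of board_white and the x axis of press_white, either way round below 0.17 rad and value of joint jaw_white below 0.006 m and linear speed of board_white below 0.02 m/s); the robot touches nothing.
It fails at once if the gripper or arm pushes the white board (over 3 N) (contact force between any of the fingers, the arm and board_white above 3 N).
It fails at once if the gripper or arm pushes the pink board (over 3 N), or it is moved more than 10 mm (contact force between any of the fingers, the arm and board_pink above 3 N or distance of board_pink from where it was at the start of the episode above 0.01 m).
It also fails if it takes over 48 s, if anything falls off the work surface, if the arm or the gripper's body presses on something with over 40 N, if the wrist force passes 120 N, or if a joint passes its speed limit or range.

### The arm

A 6-joint arm with a two-finger parallel gripper is mounted at the origin on the work surface. World frame = base frame: x ahead of the robot, y to its left, z up, the work surface at z = 0. Lengths are in m, angles in rad, forces in N, time in s.
With the tool pointing down it reaches from about 0.35 to 0.85 m from the base axis. Payload 8.1 kg.
Tool frame: the origin (TCP) lies midway between the tips of the shut fingers; the grasp point (between the pads) lies 19 mm behind it; z points along the fingers, y is the direction in which the jaws open and shut (so a half turn about z gives the same grasp; the last joint's range is limited). The gripper opens to 93 mm and grips with 3 to 60 N. Pads are 15 mm wide; open, the fingers measure 128 mm over their backs; the gripper's body (75 mm by 188 mm) begins 65 mm behind the grasp point.
Start: joints at [1.264, 0.13, 1.488, -0, 1.523, -0.085], TCP at [0.132, 0.585, 0.219] pointing down, gripper open.
Joint ranges: [-2.96, 2.96], [-0.89, 2.26], [0.02, 2.5], [-1.34, 4.48], [0, 2.73], [-2.66, 2.66]. Speed limits (rad/s): [2.39, 2.39, 2.79, 3.14, 3.14, 3.14].

### API

Orientations are given as a rotation vector (axis times angle).
In Python, from plant import robot gives the robot as it stands. The module is installed in compiled form; this text tells all that it offers.
- The arm moves only by the shell command python3 -m pendant 'ROWS' [FORCE]. ROWS is JSON, a list of rows, each an object with "translation": the shift along the tool's x, y, z in mm, a list of three; "twist": the turn, a rotation vector about the tool's x, y, z in rad, a list of three; "grip": the opening, from -1 (shut) to 1 (fully open). A call has exactly 10 rows; each row shifts and turns the pose as measured when the row begins, along the tool's axes as they then stand; what a row does not reach is not made up. A row lasts 1/10 s, in which the tool goes at most 50 mm and 8.59 degrees, less where a joint would pass 70% of its speed; a pose out of reach is approached as far as the arm can. A call is refused whole if a number of a shift passes 50 or a number of a turn 0.15, either way. A call with a gripper value outside its range is refused whole. The fingers move at their own pace and stop on an object; FORCE is the grip in N (left out, the last holds). Time passes only in rows, so rows that do not move let the fingers close, or fill a call up. It gives the time, the measured TCP pose, the force and the opening at its end, in the units of the state.
- robot.read_state(): the state, without advancing time (a new reading comes with each control period).
- robot.read_camera(name): name is "side" or "top"; returns (picture, depth): 384x512x3 uint8, red, green, blue; 384x512 float32, m along the optical axis (not along the pixel's ray), 0 where there is no reading.
- robot.camera_info(name): a dict with "vertical_fov" (degrees; the focal length in pixels is half the picture's height over the tangent of half this angle, whatever the lens; pixels are square), "cx", "cy" (the principal point, pixels), "cam_to_world" (4x4, takes a point from camera to world coordinates). Camera axes: x right, y up, looking along -z (the intrinsics and any distortion apply to the point x, -y, -z); pixel columns grow to the right and rows downward; lengths in m; the calibration is good to about 2 mm. A picture is of the moment at which its call begins. camera_info takes no time and is no camera call.
- robot.close_job(): hands the job in, once; it reports no verdict.
The state is a dict: "t": time; "q": joint angles; "dq": joint speeds; "joint_torque": joint torques, N m; "tool_pos": TCP position; "orientation": TCP orientation; "force": force on the tool from outside, world axes, zero at the start; "wrist_torque": the same for the moment, N m; "opening": finger opening in m.
Only numpy, scipy, OpenCV 4.12 (cv2) and the standard library are available. Lean on these libraries where they do the work, as an engineer would, in place of code of your own. Each camera call takes 0.05 s, during which the arm holds its last target. There are 200 camera calls.

## Working session

There is one attempt and no reset: what is moved stays moved. The work goes in short steps, Python scripts to look and compute and a shell command to move; the robot and the scene stay as the last step left them, time stands still between calls to the robot, and variables do not carry over. Pictures are saved under pics/ and viewed, about 8 in all and at most 12, crops included, and the job is handed in when it is done.

```bash
mkdir -p pics
python3 - <<'E'
from plant import robot
import cv2,numpy as np
for n in("top","side"):
    p,d=robot.read_camera(n); i=robot.camera_info(n); print(n,i)
    cv2.imwrite(f"pics/{n}0.png",p[:,:,::-1]); np.savez(f"{n}0.npz",p=p,d=d)
print(robot.read_state())
E
```

```text
top {'vertical_fov': 47.86482162919689, 'cx': 256.919661968858, 'cy': 192.33369748595157, 'cam_to_world': array([[ 0.01780907,  0.9925786 , -0.12029363,  0.36546471],
       [-0.99983223,  0.01819501,  0.00211062, -0.09781119],
       [ 0.0042837 ,  0.12023586,  0.99273611,  1.22183756],
       [ 0.        ,  0.        ,  0.        ,  1.        ]])}
side {'vertical_fov': 51.94912768463123, 'cx': 257.3662217131062, 'cy': 190.93729545549382, 'cam_to_world': array([[ 0.99526215,  0.06411473, -0.07309272,  0.40174245],
       [-0.09569626,  0.77887344, -0.61983739, -0.82087781],
       [ 0.01718927,  0.6238954 ,  0.7813188 ,  1.00095306],
       [ 0.        ,  0.        ,  0.        ,  1.        ]])}
{'t': 0.1, 'q': array([ 1.26362793e+00,  1.31084688e-01,  1.48914289e+00,  1.23070997e-05,
        1.52298938e+00, -8.53904215e-02]), 'dq': array([-0.00087793, -0.00181103, -0.00310873, -0.00066732, -0.00020353,
       -0.00025417]), 'joint_torque': array([ 1.43416437e-03, -5.61335778e+01, -4.93101561e+01,  7.71072786e-02,
        2.91572796e-02, -3.52177995e-05]), 'tool_pos': array([0.13179583, 0.58483634, 0.217708  ]), 'orientation': array([-3.47618957e-01, -3.12196944e+00,  2.49844406e-03]), 'force': array([-0.18714308,  0.06457389,  0.15782047]), 'wrist_torque': array([ 0.04211475, -0.00135752,  0.0048006 ]), 'opening': 0.0930669846945765}
```

View pics/top0.png

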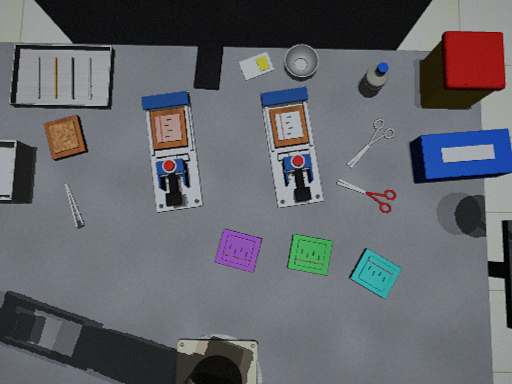

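View pics/side0.png

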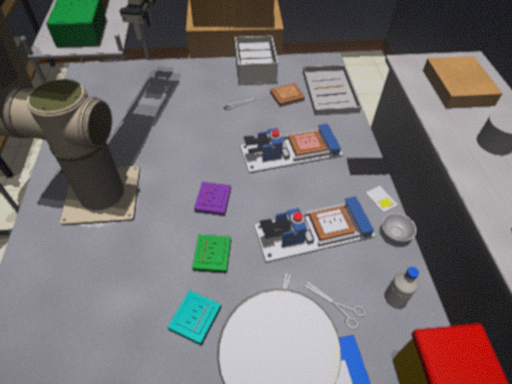

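The top view shows the white-pad press on the right: red button near (298,160), black trigger around (300,185), end stop around (286,97). The pink press is on the left, with its button at (169,166). The side view has the white press's button at (297,217), with the white-pad board to its right.

```bash
cat > h.py <<'E'
from plant import robot
import cv2,numpy as np
def ray(n,u,v):
    i=robot.camera_info(n); f=192/np.tan(np.radians(i["vertical_fov"]/2)); M=i["cam_to_world"]
    return M[:3,3], M[:3,:3]@np.array([(u-i["cx"])/f,-(v-i["cy"])/f,-1.])
def onz(n,u,v,z):
    o,r=ray(n,u,v); return o+r*(z-o[2])/r[2]
def dep(n,u,v,d):
    o,r=ray(n,u,v); return o+r*d
def two(a,b):
    (o,r),(p,s)=ray("top",*a),ray("side",*b)
    k=np.linalg.lstsq(np.c_[r,-s],p-o,rcond=None)[0]; A,B=o+r*k[0],p+s*k[1]
    return (A+B)/2,np.linalg.norm(A-B)
def blob(p,mask,box):
    x0,y0,x1,y1=box; m=np.zeros_like(mask); m[y0:y1,x0:x1]=mask[y0:y1,x0:x1]
    v,u=np.nonzero(m); return u.mean(),v.mean(),len(u),m
def red(p): p=p.astype(int); return (p[...,0]>140)&(p[...,1]<75)&(p[...,2]<80)
E
python3 - <<'E'
from h import *
np.set_printoptions(precision=4,suppress=True)
T,S=np.load("top0.npz"),np.load("side0.npz")
a=blob(T["p"],red(T["p"]),(285,148,312,172));b=blob(S["p"],red(S["p"]),(285,205,310,230))
print(a[:3],b[:3],two(a[:2],b[:2])); print("plane",onz("top",*a[:2],.106),onz("side",*b[:2],.103))
print("depth",dep("top",*a[:2],T["d"][int(a[1]),int(a[0])]))
# base: bright grey/white pixels in plane z=.012
p=T["p"].astype(int); hsv=cv2.cvtColor(T["p"],cv2.COLOR_RGB2HSV)
m=((hsv[...,2]>165)&(hsv[...,1]<40))
q=blob(p,m,(255,85,335,215))[3].astype(np.uint8)
c=max(cv2.findContours(cv2.morphologyEx(q,cv2.MORPH_CLOSE,np.ones((25,25))),0,2)[0],key=cv2.contourArea)
r=cv2.minAreaRect(c); P=[onz("top",*k,.012) for k in cv2.boxPoints(r)]
print(np.array(P)); print([np.linalg.norm(P[i]-P[i-1]) for i in range(4)])
# blue end stop
bl=(hsv[...,0]>100)&(hsv[...,0]<125)&(hsv[...,1]>120)
q=blob(p,bl,(250,80,325,112));r=cv2.minAreaRect(np.argwhere(q[3])[:,::-1].astype(np.float32))
print("stop",q[:2],r,onz("top",*q[:2],.045))
im=cv2.resize(T["p"][80:220,240:345,::-1],None,fx=4,fy=4,interpolation=cv2.INTER_CUBIC)
im2=cv2.resize(S["p"][185:270,245:385,::-1],None,fx=4,fy=4,interpolation=cv2.INTER_CUBIC)
print(im.shape,im2.shape)
z=np.zeros((560,420+0,3),np.uint8)
cv2.imwrite("pics/c1.png",im)
E
```

```text
(np.float64(297.76056338028167), np.float64(159.8732394366197), 71) (np.float64(297.38), np.float64(216.1), 50) (array([ 0.5887, -0.2061,  0.1021]), np.float64(0.000876217068380282))
plane [ 0.5884 -0.2058  0.106 ] [ 0.5881 -0.2068  0.103 ]
depth [ 0.5882 -0.2057  0.1069]
[[ 0.7589 -0.1131  0.012 ]
 [ 0.7821 -0.2391  0.012 ]
 [ 0.4932 -0.2848  0.012 ]
 [ 0.4714 -0.1621  0.012 ]]
[np.float64(0.2917281343352221), np.float64(0.12814961342865594), np.float64(0.29248675561399684), np.float64(0.1245940054192097)]
stop (np.float64(283.9627118644068), np.float64(95.88135593220339)) ((283.98004150390625, 95.86000061035156), (12.727921485900879, 45.82051467895508), 81.8698959350586) [ 0.7831 -0.1716  0.045 ]
(560, 420, 3) (340, 560, 3)
```

View pics/c1.png

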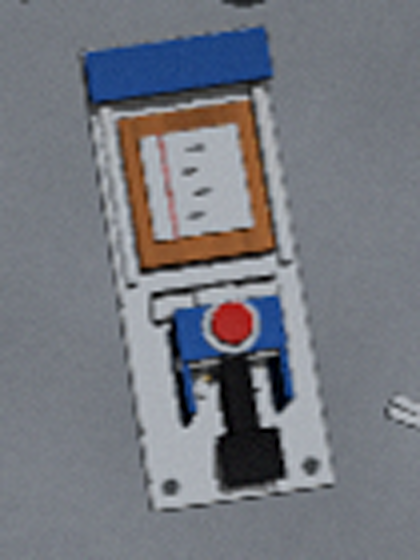

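The geometry agrees: the base outline and the button both put the press origin at about (0.650,-0.196) with a yaw of 0.164 rad. That puts the trigger pad at about (0.502,-0.220,0.092). I'll set out with the fingers shut.

```bash
python3 -c "
from h import *
print(onz('top',303,194.3,.092))"
R='{"translation":[0,0,0],"twist":[0,0,0],"grip":-1}'
python3 -m pendant '[{"translation":[-35,-26,0],"twist":[0,0,0],"grip":-1},{"translation":[-35,-26,0],"twist":[0,0,0],"grip":-1},{"translation":[-35,-26,0],"twist":[0,0,0],"grip":-1},{"translation":[-35,-26,0],"twist":[0,0,0],"grip":-1},{"translation":[-35,-26,0],"twist":[0,0,0],"grip":-1},{"translation":[-35,-26,0],"twist":[0,0,0],"grip":-1},{"translation":[-35,-26,0],"twist":[0,0,0],"grip":-1},{"translation":[-35,-26,0],"twist":[0,0,0],"grip":-1},{"translation":[-35,-26,0],"twist":[0,0,0],"grip":-1},{"translation":[-35,-26,0],"twist":[0,0,0],"grip":-1}]' 20
```

```text
[ 0.4993837  -0.22150288  0.092     ]
t: 1.1
tool_pos: [0.4204, 0.2441, 0.2127]
orientation: [-0.331, -3.119, 0.011]
force: [0.9, 0.9, -0.5]
opening: 0.0174
```

```bash
python3 -m pendant '[{"translation":[-17.6,-43.7,6],"twist":[0,0,0],"grip":-1},{"translation":[-17.6,-43.7,6],"twist":[0,0,0],"grip":-1},{"translation":[-17.6,-43.7,6],"twist":[0,0,0],"grip":-1},{"translation":[-17.6,-43.7,6],"twist":[0,0,0],"grip":-1},{"translation":[-17.6,-43.7,6],"twist":[0,0,0],"grip":-1},{"translation":[-17.6,-43.7,6],"twist":[0,0,0],"grip":-1},{"translation":[-17.6,-43.7,6],"twist":[0,0,0],"grip":-1},{"translation":[-17.6,-43.7,6],"twist":[0,0,0],"grip":-1},{"translation":[-17.6,-43.7,6],"twist":[0,0,0],"grip":-1},{"translation":[-17.6,-43.7,6],"twist":[0,0,0],"grip":-1}]'
python3 -c "
from plant import robot
from scipy.spatial.transform import Rotation as R
s=robot.read_state();print(s['tool_pos'],R.from_rotvec(s['orientation']).as_matrix())"
```

```text
t: 2.1
tool_pos: [0.5008, -0.2392, 0.1511]
orientation: [-0.331, -3.119, 0.009]
force: [1.2, 0.7, 0.2]
opening: 0.0003
[ 0.50080401 -0.23919118  0.15107249] [[-0.97766122  0.21011708 -0.00541764]
 [ 0.21014466  0.97765673 -0.00515107]
 [ 0.00421426 -0.00617449 -0.99997206]]
```

```bash
python3 -m pendant '[{"translation":[2,9,0],"twist":[0,0,0],"grip":-1},{"translation":[2,9,0],"twist":[0,0,0],"grip":-1},{"translation":[0,0,10],"twist":[0,0,0],"grip":-1},{"translation":[0,0,10],"twist":[0,0,0],"grip":-1},{"translation":[0,0,10],"twist":[0,0,0],"grip":-1},{"translation":[0,0,10],"twist":[0,0,0],"grip":-1},{"translation":[0,0,5],"twist":[0,0,0],"grip":-1},{"translation":[0,0,0],"twist":[0,0,0],"grip":-1},{"translation":[0,0,0],"twist":[0,0,0],"grip":-1},{"translation":[0,0,0],"twist":[0,0,0],"grip":-1}]'
python3 - <<'E'
from h import *
p,d=robot.read_camera("side")
cv2.imwrite("pics/s1.png",cv2.resize(p[150:270,230:385,::-1],None,fx=5,fy=5,interpolation=cv2.INTER_CUBIC))
E
```

```text
t: 3.1
tool_pos: [0.4979, -0.2212, 0.0981]
orientation: [-0.333, -3.113, 0.007]
force: [-0.1, -0.5, 0.6]
opening: 0.0002
```

View pics/s1.png

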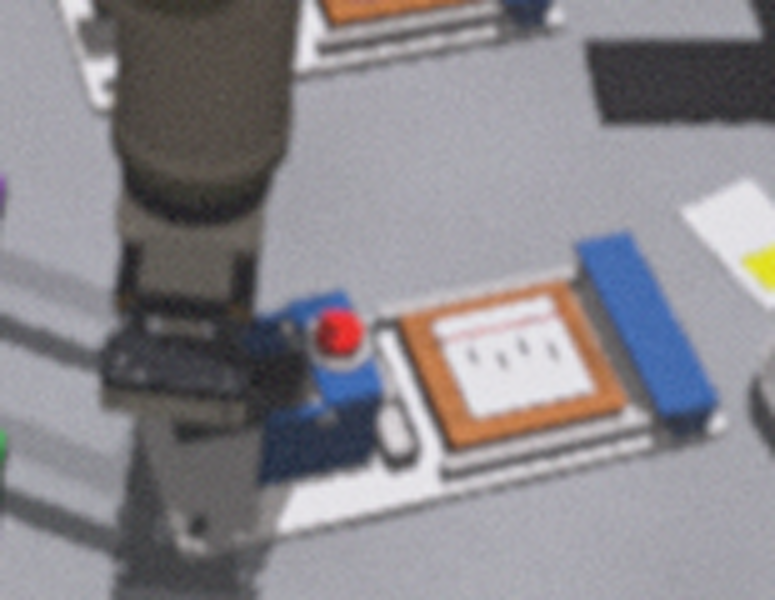

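The crop shows the gripper above the trigger with the shut fingers hidden, clear of the red button at (340,332) and of the board. I'll press once and check.

```bash
python3 -m pendant '[{"translation":[0,0,6],"twist":[0,0,0],"grip":-1},{"translation":[0,0,6],"twist":[0,0,0],"grip":-1},{"translation":[0,0,5],"twist":[0,0,0],"grip":-1},{"translation":[0,0,4],"twist":[0,0,0],"grip":-1},{"translation":[0,0,3],"twist":[0,0,0],"grip":-1},{"translation":[0,0,3],"twist":[0,0,0],"grip":-1},{"translation":[0,0,3],"twist":[0,0,0],"grip":-1},{"translation":[0,0,3],"twist":[0,0,0],"grip":-1},{"translation":[0,0,2],"twist":[0,0,0],"grip":-1},{"translation":[0,0,2],"twist":[0,0,0],"grip":-1}]'
```

```text
t: 4.15
tool_pos: [0.4983, -0.2227, 0.0756]
orientation: [-0.333, -3.114, 0.01]
force: [-9.0, 5.4, 19.3]
opening: 0.0006
```

```bash
python3 -m pendant '[{"translation":[0,0,-5],"twist":[0,0,0],"grip":-1},{"translation":[0,0,-7],"twist":[0,0,0],"grip":-1},{"translation":[0,0,-8],"twist":[0,0,0],"grip":-1},{"translation":[-2,1,-5],"twist":[0,0,0],"grip":-1},{"translation":[0,0,0],"twist":[0,0,0],"grip":-1},{"translation":[0,0,6],"twist":[0,0,0],"grip":-1},{"translation":[0,0,8],"twist":[0,0,0],"grip":-1},{"translation":[0,0,7],"twist":[0,0,0],"grip":-1},{"translation":[0,0,5],"twist":[0,0,0],"grip":-1},{"translation":[0,0,4],"twist":[0,0,0],"grip":-1}]'
python3 - <<'E'
from h import *
p,d=robot.read_camera("side")
cv2.imwrite("pics/s2.png",cv2.resize(p[150:270,230:385,::-1],None,fx=5,fy=5,interpolation=cv2.INTER_CUBIC))
E
```

```text
t: 5.15
tool_pos: [0.5013, -0.2235, 0.075]
orientation: [-0.334, -3.116, 0.013]
force: [-28.2, 14.5, 68.6]
opening: 0.0008
```

View pics/s2.png

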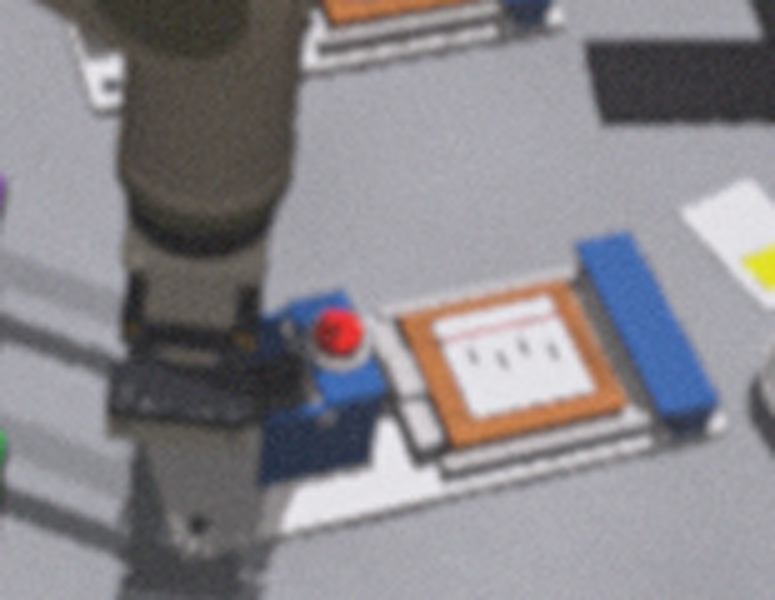

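The jaw in view has moved right, now near the board at about (440,410), so the stroke works. The force peaked high at the bottom, so I'll press more gently.

```bash
python3 -m pendant '[{"translation":[0,0,-5],"twist":[0,0,0],"grip":-1},{"translation":[0,0,-7],"twist":[0,0,0],"grip":-1},{"translation":[0,0,-8],"twist":[0,0,0],"grip":-1},{"translation":[0,2,-4],"twist":[0,0,0],"grip":-1},{"translation":[0,0,0],"twist":[0,0,0],"grip":-1},{"translation":[0,0,6],"twist":[0,0,0],"grip":-1},{"translation":[0,0,7],"twist":[0,0,0],"grip":-1},{"translation":[0,0,6],"twist":[0,0,0],"grip":-1},{"translation":[0,0,3],"twist":[0,0,0],"grip":-1},{"translation":[0,0,2],"twist":[0,0,0],"grip":-1}]'
```

```text
t: 6.2
tool_pos: [0.5004, -0.2215, 0.0755]
orientation: [-0.334, -3.112, 0.013]
force: [-15.0, 8.0, 40.0]
opening: 0.0007
```

```bash
python3 -m pendant '[{"translation":[0,0,-5],"twist":[0,0,0],"grip":-1},{"translation":[0,0,-7],"twist":[0,0,0],"grip":-1},{"translation":[0,0,-8],"twist":[0,0,0],"grip":-1},{"translation":[0,0,-4],"twist":[0,0,0],"grip":-1},{"translation":[0,0,0],"twist":[0,0,0],"grip":-1},{"translation":[0,0,0],"twist":[0,0,0],"grip":-1},{"translation":[0,0,0],"twist":[0,0,0],"grip":-1},{"translation":[0,0,0],"twist":[0,0,0],"grip":-1},{"translation":[0,0,0],"twist":[0,0,0],"grip":-1},{"translation":[0,0,0],"twist":[0,0,0],"grip":-1}]'
python3 - <<'E'
from h import *
p,d=robot.read_camera("side")
cv2.imwrite("pics/s3.png",cv2.resize(p[150:270,230:385,::-1],None,fx=5,fy=5,interpolation=cv2.INTER_CUBIC))
E
```

```text
t: 7.2
tool_pos: [0.4987, -0.2201, 0.0965]
orientation: [-0.333, -3.108, 0.009]
force: [0.5, -0.4, 0.6]
opening: 0.0003
```

View pics/s3.png

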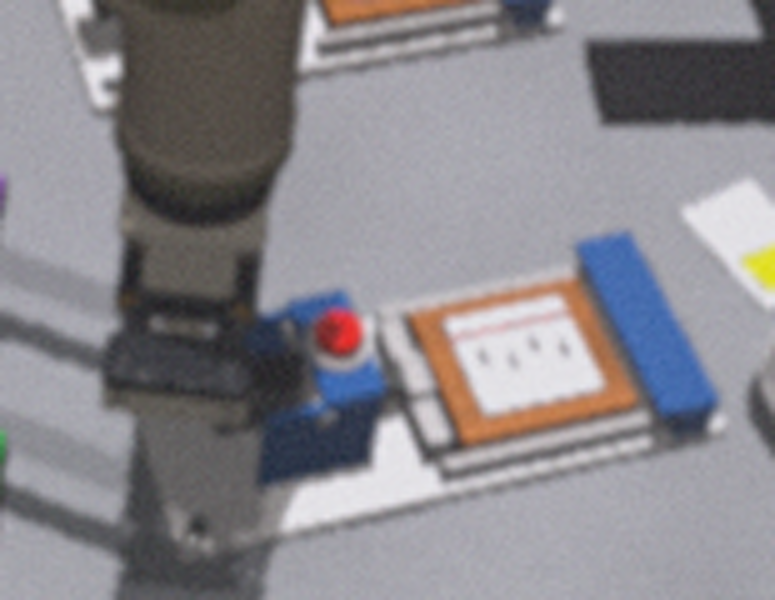

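After three strokes the jaw touches the board and has begun pushing it (its left corner went from 402 to 415). Two more strokes are needed.

```bash
python3 -m pendant '[{"translation":[-1,0,6],"twist":[0,0,0],"grip":-1},{"translation":[0,0,6],"twist":[0,0,0],"grip":-1},{"translation":[0,0,5],"twist":[0,0,0],"grip":-1},{"translation":[0,0,4],"twist":[0,0,0],"grip":-1},{"translation":[0,0,3],"twist":[0,0,0],"grip":-1},{"translation":[0,0,-5],"twist":[0,0,0],"grip":-1},{"translation":[0,0,-7],"twist":[0,0,0],"grip":-1},{"translation":[0,0,-8],"twist":[0,0,0],"grip":-1},{"translation":[0,0,-4],"twist":[0,0,0],"grip":-1},{"translation":[0,0,0],"twist":[0,0,0],"grip":-1}]'
```

```text
t: 8.25
tool_pos: [0.5001, -0.2212, 0.1005]
orientation: [-0.333, -3.108, 0.012]
force: [-0.1, -0.9, -0.9]
opening: 0.0006
```

```bash
python3 -m pendant '[{"translation":[-1,0,6],"twist":[0,0,0],"grip":-1},{"translation":[0,0,6],"twist":[0,0,0],"grip":-1},{"translation":[0,0,5],"twist":[0,0,0],"grip":-1},{"translation":[0,0,4],"twist":[0,0,0],"grip":-1},{"translation":[0,0,3],"twist":[0,0,0],"grip":-1},{"translation":[0,0,2],"twist":[0,0,0],"grip":-1},{"translation":[0,0,2],"twist":[0,0,0],"grip":-1},{"translation":[0,0,2],"twist":[0,0,0],"grip":-1},{"translation":[0,0,0],"twist":[0,0,0],"grip":-1},{"translation":[0,0,0],"twist":[0,0,0],"grip":-1}]'
```

```text
t: 9.25
tool_pos: [0.5, -0.2222, 0.0765]
orientation: [-0.333, -3.105, 0.013]
force: [-1.4, 0.9, 4.8]
opening: 0.0002
```

```bash
python3 -m pendant '[{"translation":[0,0,-5],"twist":[0,0,0],"grip":-1},{"translation":[0,0,-7],"twist":[0,0,0],"grip":-1},{"translation":[0,0,-8],"twist":[0,0,0],"grip":-1},{"translation":[0,0,-4],"twist":[0,0,0],"grip":-1},{"translation":[0,0,-2],"twist":[0,0,0],"grip":-1},{"translation":[0,0,0],"twist":[0,0,0],"grip":-1},{"translation":[0,0,0],"twist":[0,0,0],"grip":-1},{"translation":[0,0,0],"twist":[0,0,0],"grip":-1},{"translation":[0,0,0],"twist":[0,0,0],"grip":-1},{"translation":[0,0,0],"twist":[0,0,0],"grip":-1}]'
python3 - <<'E'
from h import *
p,d=robot.read_camera("side")
cv2.imwrite("pics/s4.png",cv2.resize(p[150:270,230:385,::-1],None,fx=5,fy=5,interpolation=cv2.INTER_CUBIC))
E
```

```text
t: 10.25
tool_pos: [0.4991, -0.2212, 0.1014]
orientation: [-0.332, -3.102, 0.011]
force: [0.0, 0.5, 0.3]
opening: 0.0004
```

View pics/s4.png

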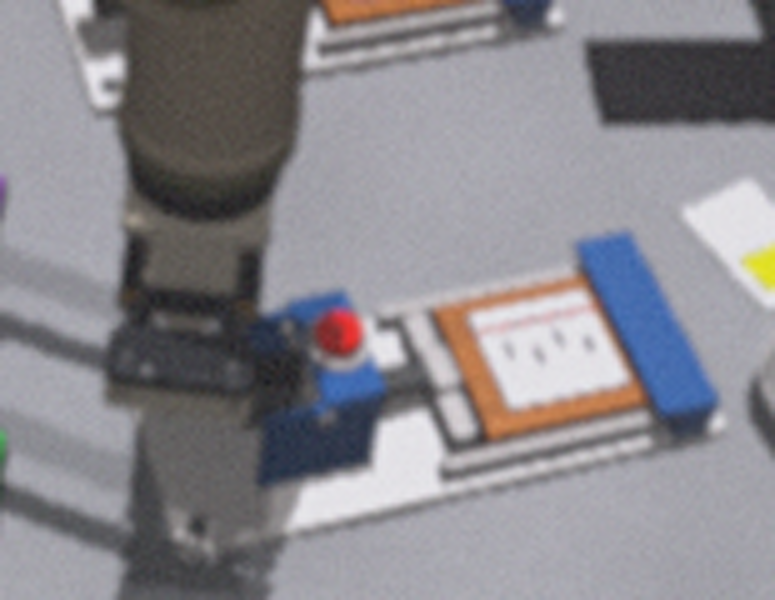

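The board has reached the stop's shadow: its rear edge runs from (437,307) to (487,437), and its front edge is under the lip. I'll work out the remaining gap.

Run:
```python
from h import *
y=.164; X=np.array([np.cos(y),np.sin(y)]);Y=np.array([-X[1],X[0]]); O=np.array([.6497,-.1957])
for nm,pts in dict(s1=[(402,320),(457,447)],s3=[(413,315),(467,443)],s4=[(437,309),(487,437)]).items():
    for a,b in pts:
        w=onz("side",230+(a-2)/5,150+(b-2)/5,.034)[:2]-O; print(nm,"rear edge x,y mm",w@X*1e3,w@Y*1e3)
p,d=robot.read_camera("top")
cv2.imwrite("pics/t2.png",cv2.resize(p[80:220,240:345,::-1],None,fx=4,fy=4,interpolation=cv2.INTER_CUBIC))
```

```text
s1 rear edge x,y mm -0.9149413115059112 42.727062683006004
s1 rear edge x,y mm -0.36027055581338685 -49.43458122098309
s3 rear edge x,y mm 6.787298941182986 44.586752851490495
s3 rear edge x,y mm 6.184228978045121 -48.33257880159834
s4 rear edge x,y mm 22.427768466778375 45.22234382039228
s4 rear edge x,y mm 18.843869240745565 -47.386381995072306
```

View pics/t2.png

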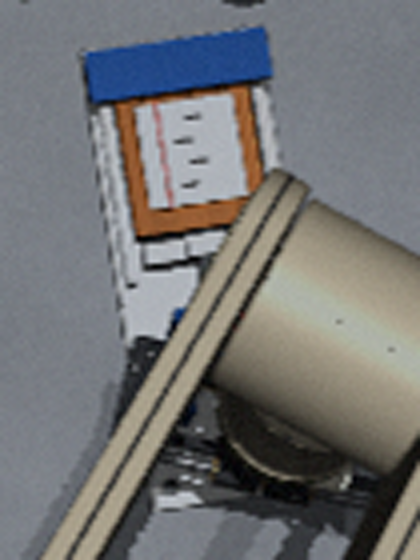

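The rear edge is at about 20.6 mm in the press frame, so the board origin is at about 75 mm. That matches the fifth tooth (threshold 71), and the hand has been off for over 0.5 s. Next I lift and move over the red button.

```bash
python3 -m pendant '[{"translation":[0,0,-20],"twist":[0,0,0],"grip":-1},{"translation":[0,0,-15],"twist":[0,0,0],"grip":-1},{"translation":[0,0,0],"twist":[0,0,0],"grip":-1},{"translation":[-21,8.5,0],"twist":[0,0,0],"grip":-1},{"translation":[-21,8.5,0],"twist":[0,0,0],"grip":-1},{"translation":[-21,8.5,0],"twist":[0,0,0],"grip":-1},{"translation":[-21,8.5,0],"twist":[0,0,0],"grip":-1},{"translation":[0,0,0],"twist":[0,0,0],"grip":-1},{"translation":[0,0,0],"twist":[0,0,0],"grip":-1},{"translation":[0,0,0],"twist":[0,0,0],"grip":-1}]'
```

```text
t: 11.35
tool_pos: [0.5906, -0.2052, 0.1321]
orientation: [-0.333, -3.1, 0.01]
force: [-0.3, -0.0, -0.1]
opening: 0.0007
```

```bash
python3 -m pendant '[{"translation":[2,0,8],"twist":[0,0,0],"grip":-1},{"translation":[0,0,8],"twist":[0,0,0],"grip":-1},{"translation":[0,0,7],"twist":[0,0,0],"grip":-1},{"translation":[0,0,4],"twist":[0,0,0],"grip":-1},{"translation":[0,0,3],"twist":[0,0,0],"grip":-1},{"translation":[0,0,2],"twist":[0,0,0],"grip":-1},{"translation":[0,0,1],"twist":[0,0,0],"grip":-1},{"translation":[0,0,1],"twist":[0,0,0],"grip":-1},{"translation":[0,0,1],"twist":[0,0,0],"grip":-1},{"translation":[0,0,1],"twist":[0,0,0],"grip":-1}]'
```

```text
t: 12.35
tool_pos: [0.5864, -0.2056, 0.0983]
orientation: [-0.336, -3.101, 0.011]
force: [-4.8, 2.6, 8.6]
opening: 0.0006
```

```bash
python3 -m pendant '[{"translation":[0,0,1.5],"twist":[0,0,0],"grip":-1},{"translation":[0,0,1.5],"twist":[0,0,0],"grip":-1},{"translation":[0,0,1.5],"twist":[0,0,0],"grip":-1},{"translation":[0,0,1.5],"twist":[0,0,0],"grip":-1},{"translation":[0,0,1.5],"twist":[0,0,0],"grip":-1},{"translation":[0,0,1.5],"twist":[0,0,0],"grip":-1},{"translation":[0,0,1.5],"twist":[0,0,0],"grip":-1},{"translation":[0,0,1.5],"twist":[0,0,0],"grip":-1},{"translation":[0,0,1.5],"twist":[0,0,0],"grip":-1},{"translation":[0,0,1.5],"twist":[0,0,0],"grip":-1}]'
python3 - <<'E'
from h import *
p,d=robot.read_camera("side")
cv2.imwrite("pics/s5.png",cv2.resize(p[150:270,230:385,::-1],None,fx=5,fy=5,interpolation=cv2.INTER_CUBIC))
E
```

```text
t: 13.35
tool_pos: [0.5864, -0.2057, 0.0983]
orientation: [-0.334, -3.103, 0.014]
force: [-6.0, 2.7, 11.6]
opening: 0.0005
```

View pics/s5.png

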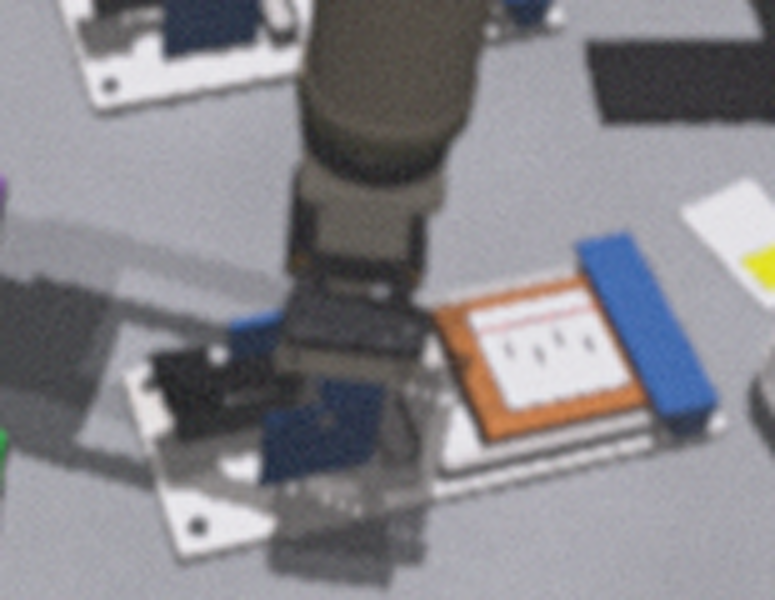

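The button is bottomed at z=0.098 with about 12 N. The jaw has sprung back, with its end now around (400,420), and the board stayed with its rear edge at (437,307)–(487,437). I'll lift clear and check.

```bash
python3 -m pendant '[{"translation":[0,0,-5],"twist":[0,0,0],"grip":-1},{"translation":[0,0,-8],"twist":[0,0,0],"grip":-1},{"translation":[0,0,-15],"twist":[0,0,0],"grip":-1},{"translation":[0,0,-20],"twist":[0,0,0],"grip":-1},{"translation":[0,0,-25],"twist":[0,0,0],"grip":-1},{"translation":[25,0,-25],"twist":[0,0,0],"grip":-1},{"translation":[35,0,-20],"twist":[0,0,0],"grip":-1},{"translation":[35,0,0],"twist":[0,0,0],"grip":-1},{"translation":[25,0,0],"twist":[0,0,0],"grip":-1},{"translation":[0,0,0],"twist":[0,0,0],"grip":-1}]'
python3 - <<'E'
from h import *
p,d=robot.read_camera("side")
cv2.imwrite("pics/s6.png",cv2.resize(p[150:270,230:385,::-1],None,fx=5,fy=5,interpolation=cv2.INTER_CUBIC))
E
```

```text
t: 14.4
tool_pos: [0.4687, -0.1791, 0.2298]
orientation: [-0.334, -3.106, 0.018]
force: [-0.1, -0.4, 1.3]
opening: 0.0004
```

View pics/s6.png

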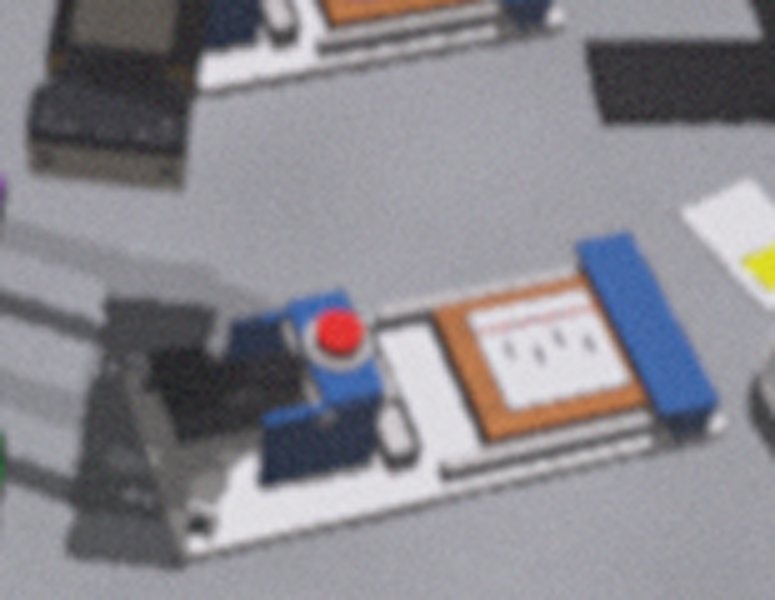

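The jaw is fully back: its end is at (400,440), the same place as in the first crop. The board is home under the lip with its rear edge unchanged at (437,307), and the arm is clear.

```bash
python3 -c "
from plant import robot
print(robot.close_job())"
```

```text
the job is handed in; nothing more can be done
None
```

I pumped the white press's trigger five full strokes with the fingers shut, took the hand off, then held the red release bottomed for over a second, lifted clear and handed in at about 14.5 s of the 48 s.

**Last checks:**
- **Board:** its rear edge measured about 20.6 mm in the press frame before the release, which puts its origin at about 75.6 mm against the 71 mm needed. The final picture shows it in the same place, under the lip and square.
- **Jaw:** it looks the same as in the picture taken before pumping, so it is fully back. I judged this by eye and did not measure it.
- **Robot:** the arm is clear of everything, with about 1 N on the wrist reading.
- **Pink board:** the arm was never sent to that press, but I did not measure the board's position again at the end.

**What was off:**
- The second stroke pressed the trigger's stop with a total of about 75 N (69 N of it vertical), so I made the later strokes gentler.
- The two corners of the board's rear edge disagreed by about 3.5 mm, which I put down to pixel reading error.

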